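# Push the temperature logger through the gate of its read-out dock

### The job

Push the temperature logger along the table top, end first, through the narrow gap between the two posts of the read-out dock and on until its front end rests squarely against the dock's back stop. Only push it with the fingers, never pick it up, tip it or lift it, and leave the other things on the table where they are. Finish with the robot clear of everything.

Things in the scene. Friction and masses are not known exactly. Their poses are not given: they have to be found in the camera images.
- logger: Temperature logger to be pushed: flat white box lying loose on the table, 92 mm long (its x), 58 mm wide (its y), 20 mm tall, about 70 g. Origin at the centre of its underside; z up. At the start its +x end is the one that faces the dock, up to about 0.3 rad askew of the dock's x axis; it slides by friction only
- dock: Read-out dock, fixed to the table. Origin on the table top midway between its two gate posts; +x points the way in. Posts: upright steel pins, 16 mm diameter, 30 mm tall, at y = +40 and -40 mm, leaving a gap of 64 mm. Behind them side bars 12 mm tall, inner faces at y = +36 and -36 mm, run to the white reader housing (55 x 120 mm, 34 mm tall). No floor plate: the logger slides on bare table
- dock_stop (a point): Centre of the back stop, the housing's flat front face: 105 mm along the dock's +x from its origin, 10 mm above the table. With the logger home its centre is at dock x = 59 mm and its rear end at x = 13 mm, just past the posts, so the pushing fingers go between the posts too (under 60 mm wide there, up to 30 mm above the table)
- vial_short: Bystander, to be left alone: glass vial with a crimp cap, standing, 23 mm across, 48 mm tall. Origin at the centre of its underside
- vial_tall: Bystander, to be left alone: glass vial with a crimp cap, standing, 23 mm across, 58 mm tall. Origin at the centre of its underside
- stamp: Bystander, to be left alone: hand stamp standing on its 28 x 54 mm foot, 74 mm tall. Origin at the centre of its underside
- plaster_roll: Bystander, to be left alone: roll of fixing plaster lying flat, 45 mm across, 30 mm tall. Origin at the centre of its underside
- oximeter: Bystander, to be left alone: finger oximeter lying closed, 33 x 58 mm, 30 mm tall. Origin at the centre of its underside
- blister: Bystander, to be left alone: blister pack of tablets lying flat, 42 x 95 mm, 5 mm tall. Origin at the centre of its underside
There are look-alikes about, which are no part of the job. What is shaped like the logger but blue is not meant.

How it is judged:
On the way:
1. the logger, flat on the table and end first, is between the two gate posts (x of logger in the frame of dock between -0.03 and 0.03 m and y of logger in the frame of dock between -0.012 and 0.012 m and angle between the x axis of logger and the x axis of dock, either way round below 0.2 rad and height (world z) of logger below 0.006 m), for 0.05 s.
At the end, for the whole second after the job is handed in: The logger lies flat and at rest inside the dock, past the gate posts, its front end within 5 mm of the back stop (centre 54 to 64 mm along the dock's x from the gate), within 12 mm of the dock's centre line and square to it within 0.1 rad (x of logger in the frame of dock between 0.054 and 0.064 m and y of logger in the frame of dock between -0.012 and 0.012 m and angle between the x axis of logger and the x axis of dock, either way round below 0.1 rad and height (world z) of logger below 0.006 m and angle between logger's own z axis and vertical below 0.05 rad and linear speed of logger below 0.01 m/s); the robot touches nothing.
It fails at once if the logger is lifted or carried (more than 12 mm off the table) (height (world z) of logger above 0.012 m).
It fails at once if the logger is tipped by more than 0.2 rad (angle between logger's own z axis and vertical above 0.2 rad).
It fails at once if a bystander is disturbed (moved more than 20 mm) (distance of any of vial_short, vial_tall, stamp, plaster_roll, oximeter, blister from where it was at the start of the episode above 0.02 m).
It also fails if it takes over 51 s, if anything falls off the work surface, if the arm or the gripper's body presses on something with over 40 N, if the wrist force passes 120 N, or if a joint passes its speed limit or range.

### The arm

A 6-joint arm with a two-finger parallel gripper is mounted at the origin on the work surface; the furniture and walls round the work are solid. World frame = base frame: x ahead of the robot, y to its left, z up, the work surface at z = 0. Lengths are in m, angles in rad, forces in N, time in s.
With the tool pointing down it reaches from about 0.425 to 0.95 m from the base axis. Payload 3.5 kg.
Tool frame: the origin (TCP) lies at the very end of the fingers, on their centre line; the grasp point (between the pads) lies 19 mm behind it (grip_depth is the distance from the TCP to the grasp point, in m); x points along the fingers, z is the direction in which the jaws open and shut, and the axes are right-handed (so a half turn about x gives the same grasp; the last joint's range is limited). The gripper opens to 85 mm and grips with 20 to 120 N. Pads are 22 mm wide; open, the fingers measure 114 mm over their backs; the gripper's body (76 mm by 85 mm) begins 54 mm behind the grasp point. The pads swing forward as they close: fully open they stand 13 mm farther back than shut.
Start: joints at [-1.37, 0.286, 1.577, -0, 1.279, -0.15], TCP at [0.232, -0.634, 0.231] pointing down, gripper open.
Joint ranges: [-2.77, 2.77], [-0.9, 2.22], [0.21, 2.48], [-1.53, 4.67], [0.24, 2.81], [-2.84, 2.84]. Speed limits (rad/s): [2.79, 2.79, 3.14, 3.14, 3.14, 3.14].

### API

Orientations are given as a unit quaternion [x, y, z, w].
In Python, from plant import get_state, read_camera, calibration, sign_off, recognise, grip_depth gives the robot as it stands. The module is installed in compiled form; this text tells all that it offers.
- The arm moves only by the tool servo_tool, never from a script. Its argument "deltas" is a list that holds one entry, the list of rows, each a list of 4 numbers: the shift along the world's x, y, z scaled (see below), then the turn about the world's z scaled (see below). In form: [[[tx, ty, tz, spin], ...]]. A call has exactly 5 rows; each row is the pose to reach, as a shift and turn from the pose commanded when the call began; what a row does not reach only later rows make up. The controller multiplies each number of a shift by 10 cm and each number of a turn by 90 degrees. A row lasts 1/10 s, in which the tool goes at most 50 mm and 8.59 degrees, less where a joint would pass 70% of its speed; a pose out of reach is approached as far as the arm can. A call with a number of a shift or a turn outside -1 to 1 is refused whole. A call with a gripper value outside its range is refused whole. "claw" is the gripper's target within -1 to 1 (fully open at 1, half-way at 0, shut at -1), set as the call begins (left out, the last holds). The fingers move at their own pace and stop on an object; "force" is the grip in N (left out, the last holds). Time passes only in rows, so rows that repeat a pose let the fingers close, or fill a call up. It gives the time, the measured TCP pose, the force and the opening at its end, in the units of the state.
- get_state(): the state, without advancing time (a new reading comes with each control period).
- read_camera(name): name is "side" or "top"; returns the picture (384x512x3 uint8, blue, green, red); there is no depth.
- calibration(name): a dict with "intrinsics" (3x3 intrinsics, pixels), "R" (3x3) and "t" (3): a world point X has camera coordinates R X + t. Camera axes: x right, y down, z forward; pixel columns grow to the right and rows downward; lengths in m; the calibration is good to about 2 mm. A picture is of the moment at which its call begins. calibration takes no time and is no camera call.
- sign_off(): hands the job in, once; it reports no verdict.
Trained networks look in the newest picture that a camera, given by its name, has taken for a name from the list of things; names that differ only in an ending like _2 or _b are one class to them, and where a whole thing is asked for, a point or a joint stands for the part that bears it (a point fixed in the world has none). Each returns a list of dicts, best first, with "p" (0 to 1); they miss things now and then, are a little off and sometimes report something else, mostly with a low value. They report only what shows in the picture. A call takes as long as a camera call. They do not tell look-alikes from the thing itself.
- recognise(camera, query): "at" ([x, y, z] in m, in world coordinates, good to about 4 mm: the middle of the surface that is visible of it).
The state is a dict: "time": time; "qpos": joint angles; "dq": joint speeds; "joint_efforts": joint torques, N m; "eef_pos": TCP position; "tcp_rot": TCP orientation; "contact_force": force on the tool from outside, world axes, zero at the start; "wrist_torque": the same for the moment, N m; "opening": opening from 0.0 (shut) to 1.0 (fully open).
Only numpy, scipy, OpenCV 4.12 (cv2) and the standard library are available. Lean on these libraries where they do the work, as an engineer would, in place of code of your own. Each camera call takes 0.05 s, during which the arm holds its last target. There are 200 camera calls.

## Working session

There is one attempt and no reset: what is moved stays moved. The work goes in short steps, Python scripts to look and compute and a tool call to move; the robot and the scene stay as the last step left them, time stands still between calls to the robot, and variables do not carry over. Pictures are saved under pics/ and viewed, about 8 in all and at most 12, crops included, and the job is handed in when it is done.

Besides the shell and the picture viewer there is one more tool, called after ">>>" in YAML: its name, and indented under it one key for each argument. servo_tool: Moves the arm, as the interface text tells. Its arguments: {"type":"object","properties":{"deltas":{"type":"array"},"claw":{"type":"number"},"force":{"type":"number"}},"required":["deltas"]}

```bash
mkdir -p pics; python3 - <<'E'
from plant import *
import cv2
s=get_state();print(s['time'],s['eef_pos'],s['tcp_rot'],s['opening'],grip_depth)
for c in('top','side'):
    cv2.imwrite(f'pics/{c}0.png',read_camera(c))
    k=calibration(c);print(c,k['intrinsics'],k['R'],k['t'])
    for q in('logger','dock'):
        print(q,[(round(d['p'],2),[round(v,3) for v in d['at']]) for d in recognise(c,q)])
E
```

```text
0.0 [ 0.23184123 -0.63322348  0.22993893] [ 0.40565084  0.58020163 -0.40449775  0.57896031] 1.00820587284859 0.0187
top [[447.51786384   0.         249.85695897]
 [  0.         447.51786384 192.1872767 ]
 [  0.           0.           1.        ]] [[-0.0052957  -0.99970944 -0.02351557]
 [-0.99893883  0.00636459 -0.04561473]
 [ 0.04575115  0.02324906 -0.99868229]] [0.03458285 0.58603647 1.02135491]
logger [(0.86, [0.486, -0.254, 0.025]), (0.58, [0.568, -0.124, 0.017])]
dock [(0.71, [0.533, 0.231, 0.028])]
side [[437.10048735   0.         265.81718616]
 [  0.         437.10048735 192.01517441]
 [  0.           0.           1.        ]] [[ 0.99815994  0.06019655  0.00728828]
 [ 0.04515644 -0.65773426 -0.7518953 ]
 [-0.04046775  0.75084088 -0.65924224]] [-0.58253289  0.02382943  0.9806433 ]
logger [(0.97, [0.488, -0.264, 0.023]), (0.78, [0.57, -0.134, 0.021])]
dock [(0.81, [0.534, 0.214, 0.031])]
```

View pics/top0.png

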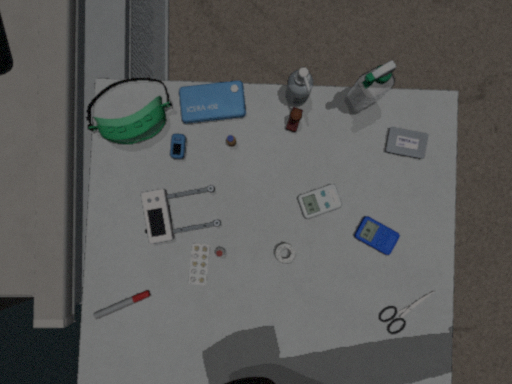

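View pics/side0.png

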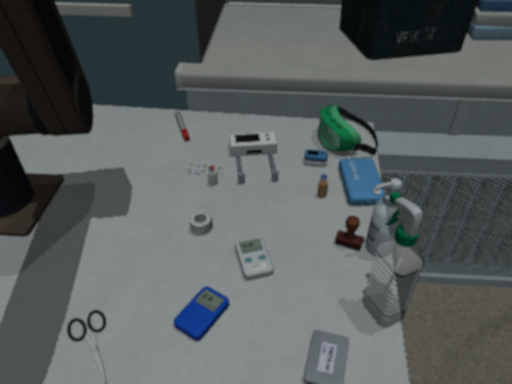

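The top view shows the white logger at (319,201), the blue look-alike at (377,236), the posts at about (211,189) and (217,223), and the housing at (157,216). The dock's +x points to image left, which is world +y. The short vial at (220,252) and the blister at (200,264) are near the right-hand post. The side view agrees.

```bash
cat > h.py <<'E'
import numpy as np,cv2
from plant import *
def world(c,px,z):
    k=calibration(c);r=k['R'].T@np.linalg.inv(k['intrinsics'])@np.array([*px,1.]);o=-k['R'].T@k['t']
    return (o+r*(z-o[2])/r[2])[:2]
def pix(c,X):
    k=calibration(c);p=k['intrinsics']@(k['R']@np.array(X)+k['t']);return p[:2]/p[2]
def logger(img,guess,z=.012):
    u,v=pix('top',[*guess,.02]).astype(int);b=34
    g=cv2.cvtColor(img,cv2.COLOR_BGR2GRAY)[v-b:v+b,u-b:u+b]
    t,m=cv2.threshold(g,0,255,cv2.THRESH_OTSU)
    cs,_=cv2.findContours(m,cv2.RETR_EXTERNAL,cv2.CHAIN_APPROX_NONE)
    c=max(cs,key=cv2.contourArea)+np.array([u-b,v-b])
    W=np.array([world('top',p[0],.02) for p in c],np.float32)
    return t,cv2.minAreaRect(W)
E
python3 - <<'E'
from h import *
img=cv2.imread('pics/top0.png')
print(logger(img,world('top',(319,201),.02)))
a=cv2.resize(img[160:250,130:230],None,fx=6,fy=6,interpolation=cv2.INTER_CUBIC)
b=cv2.resize(img[160:250,285:385],None,fx=6,fy=6,interpolation=cv2.INTER_CUBIC)[:,:]
cv2.imwrite('pics/a.png',a);cv2.imwrite('pics/b.png',b[:540])
for p in((211,189),(217,223)):print(world('top',p,.03))
E
```

```text
(103.0, ((0.5683104395866394, -0.12619641423225403), (0.15338639914989471, 0.15386387705802917), 89.49153900146484))
[0.59333184 0.11944862]
[0.51583489 0.10587851]
```

View pics/a.png

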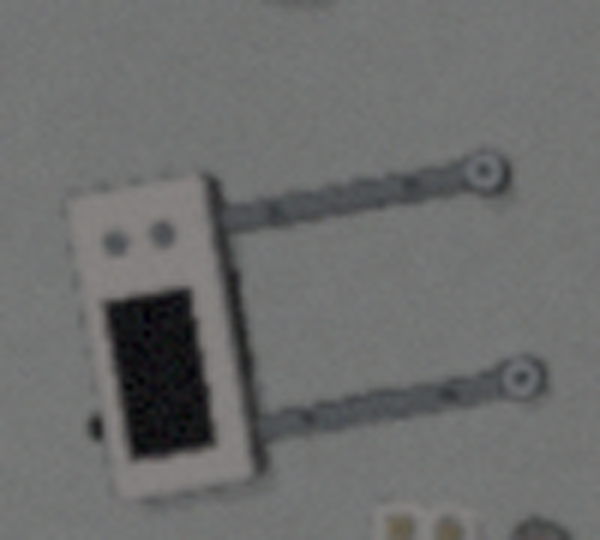

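View pics/b.png

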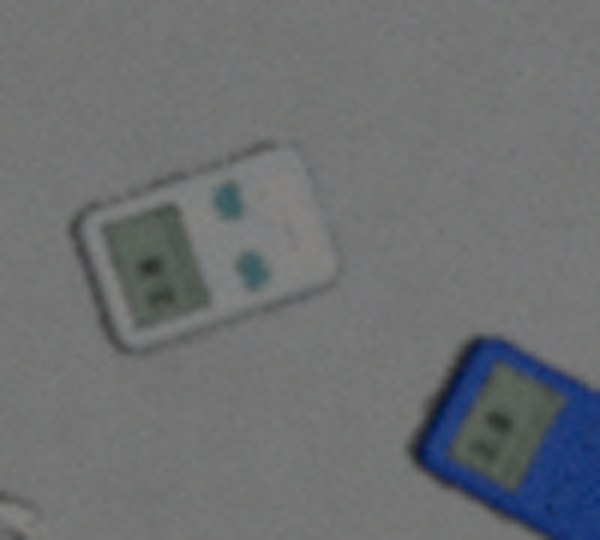

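The posts' tops are at crop (485,171) and (521,377). The logger outline is clear at crop corners (75,215), (290,145), (340,285) and (130,350). The automatic threshold failed, so I'll use a higher one.

```bash
cat >> h.py <<'E'
P1=world('top',(210.4,188.1),.03);P2=world('top',(216.4,222.4),.03)
D=(P1+P2)/2; _v=(P1-P2)/np.linalg.norm(P1-P2)   # P1 is world +x side
DX=np.array([-_v[1],_v[0]]); DY=np.array([-DX[1],DX[0]])
def todock(p): q=np.array(p)-D; return np.array([q@DX,q@DY])
def fromdock(x,y): return D+x*DX+y*DY
def logger(img,guess,r=36,dt=14,z=.02,show=None):
    u,v=pix('top',[*guess,.02]).astype(int)
    m=np.zeros(img.shape[:2],np.uint8);g=cv2.cvtColor(img,cv2.COLOR_BGR2GRAY).astype(int)
    w=g[v-r:v+r,u-r:u+r];m[v-r:v+r,u-r:u+r]=(w>np.median(g[150:300,230:380])+dt)*255
    m=cv2.morphologyEx(m,cv2.MORPH_OPEN,np.ones((2,2)))
    cs,_=cv2.findContours(m,cv2.RETR_EXTERNAL,cv2.CHAIN_APPROX_NONE)
    c=max(cs,key=lambda c:cv2.contourArea(cv2.convexHull(c)))
    W=np.array([world('top',p[0],z) for p in c],np.float32)
    (cx,cy),(a,b),t=cv2.minAreaRect(W)
    t=np.radians(t if a>b else t+90); d=np.array([np.cos(t),np.sin(t)]); d*=np.sign(d@DX)
    ang=np.arctan2(DX[0]*d[1]-DX[1]*d[0],d@DX)
    return np.array([cx,cy]),(max(a,b),min(a,b)),d,ang
E
python3 - <<'E'
from h import *
img=cv2.imread('pics/top0.png')
print('posts',P1,P2,np.linalg.norm(P1-P2),'D',D,'DX',DX)
# housing front face from crop corners (208,178),(262,470) at z=.034
for p in((210,178),(258,472),(72,200),(120,497)):
    print('house',todock(world('top',(130+p[0]/6,160+p[1]/6),.034)))
for dt in(14,20,28):
    c,s,d,a=logger(img,world('top',(319,201),.02),dt=dt);print(c,s,d,a,'dock',todock(c),'rear',c-.046*d)
for p in((75,215),(290,145),(340,285),(130,350)): print(world('top',(285+p[0]/6,160+p[1]/6),.015))
s=cv2.imread('pics/side0.png')
print('posts side px',pix('side',[*P1,.03]),pix('side',[*P2,.03]),pix('side',[*c,.02]))
for q in('vial_short','vial_tall','stamp','plaster_roll','oximeter','blister'):
    read_camera('top');print(q,[(round(e['p'],2),np.round(e['at'],3)) for e in recognise('top',q)[:2]])
E
```

```text
posts [0.59539787 0.12081853] [0.51720279 0.10724284] 0.07936478029687992 D [0.55630033 0.11403068] DX [-0.1710543  0.9852616]
house [ 0.10225799 -0.05427485]
house [0.10297918 0.05857828]
house [ 0.15552714 -0.05537266]
house [0.15614777 0.05869452]Traceback (most recent call last):
  File "<stdin>", line 8, in <module>
  File "h.py", line 27, in logger
    c=max(cs,key=lambda c:cv2.contourArea(cv2.convexHull(c)))
ValueError: max() iterable argument is empty
```

```bash
python3 - <<'E'
from h import *
img=cv2.imread('pics/top0.png');g=cv2.cvtColor(img,cv2.COLOR_BGR2GRAY)
print(np.median(g[150:300,230:380]),g[205,296:342])
for p in((75,215),(290,145),(340,285),(130,350)): print(world('top',(285+p[0]/6,160+p[1]/6),.015))
for dt in(6,10,14,20,28):
  try:
    c,s,d,a=logger(img,world('top',(319,201),.02),dt=dt);print(dt,c,s,d,a,'dock',todock(c),'rear',c-.046*d)
  except Exception as e: print(dt,e)
for q in('vial_short','vial_tall','stamp','plaster_roll','oximeter','blister'):
    read_camera('top');print(q,[(round(e['p'],2),np.round(e['at'],3)) for e in recognise('top',q)[:2]])
E
```

```text
116.0 [116 113 112  84  81 109 126 126 102  88  93  88  75  64  63  71  83  90
  87  88  91  86 105 120 128 128 128 127 112  92  83  84  87  97 117 129
 128 129 131 127 127 127 126 125 120 108]
[ 0.57706489 -0.07860414]
[ 0.60343104 -0.16118404]
[ 0.5496403  -0.17949652]
[ 0.52521257 -0.09909117]
6 [ 0.56922805 -0.14851305] (0.050855960696935654, 0.04775390774011612) [0.94262199 0.33386193] -1.4022983415805084 dock [-0.2608856   0.03217205] rear [ 0.52586744 -0.1638707 ]
10 [ 0.57115656 -0.16314027] (0.03867240995168686, 0.019577207043766975) [-0.98628099 -0.16507514] 1.5647308769706136 dock [-0.27562712  0.03277401] rear [ 0.61652549 -0.15554681]
14 max() iterable argument is empty
20 max() iterable argument is empty
28 max() iterable argument is empty
vial_short [(0.62, array([0.45 , 0.098, 0.035]))]
vial_tall [(0.46, array([0.7  , 0.073, 0.044])), (0.42, array([0.533, 0.233, 0.029]))]
stamp [(0.84, array([ 0.747, -0.07 ,  0.022]))]
plaster_roll [(0.59, array([ 0.451, -0.042,  0.03 ]))]
oximeter [(0.94, array([0.695, 0.197, 0.031]))]
blister [(0.56, array([ 0.423,  0.153, -0.   ]))]
```

```bash
cat >> h.py <<'E'
from scipy.spatial.transform import Rotation as Ro
def logger(img,guess,r=32,dt=5):
    u,v=pix('top',[*guess,.02]).astype(int)
    g=cv2.GaussianBlur(cv2.cvtColor(img,cv2.COLOR_BGR2GRAY),(3,3),0).astype(int)[v-r:v+r,u-r:u+r]
    bg=np.median(np.r_[g[:3].ravel(),g[-3:].ravel()])
    m=(abs(g-bg)>dt).astype(np.uint8)*255
    m=cv2.morphologyEx(m,cv2.MORPH_CLOSE,np.ones((5,5)));m=cv2.morphologyEx(m,cv2.MORPH_OPEN,np.ones((5,5)))
    n,l,st,ce=cv2.connectedComponentsWithStats(m);i=1+np.argmax(st[1:,4])
    c=np.argwhere(l==i)[:,::-1]+[u-r,v-r]
    W=np.array([world('top',p,.015) for p in c],np.float32)
    (cx,cy),(a,b),t=cv2.minAreaRect(W)
    t=np.radians(t if a>b else t+90); d=np.array([np.cos(t),np.sin(t)]); d*=np.sign(d@DX)
    return np.array([cx,cy]),(max(a,b),min(a,b)),d,np.arctan2(DX[0]*d[1]-DX[1]*d[0],d@DX)
def tool():
    s=get_state();R=Ro.from_quat(s['tcp_rot']).as_matrix();return s,np.degrees(np.arctan2(R[1,2],R[0,2])),R
E
python3 - <<'E'
from h import *
img=cv2.imread('pics/top0.png')
for dt in(4,5,7,9):
    c,s,d,a=logger(img,(.565,-.129),dt=dt);print(dt,c,s,d,a,'dock',todock(c))
s,y,R=tool();print('jaw yaw',y,'dock yaw',np.degrees(np.arctan2(DX[1],DX[0])),R[:,0],s['qpos'],s['time'])
E
```

```text
4 [ 0.56452566 -0.12569335] (0.09603556990623474, 0.0676150843501091) [-0.30646464  0.95188204] 0.1395770877510502 dock [-0.23759787  0.03290172]
5 [ 0.56429392 -0.12514395] (0.09534014761447906, 0.06638958305120468) [-0.32535065  0.94559344] 0.15948288531884733 dock [-0.23701692  0.03303607]Traceback (most recent call last):
  File "<stdin>", line 4, in <module>
  File "h.py", line 42, in logger
    W=np.array([world('top',p,.015) for p in c],np.float32)
                ~~~~~^^^^^^^^^^^^^^
  File "h.py", line 4, in world
    k=calibration(c);r=k['R'].T@np.linalg.inv(k['intrinsics'])@np.array([*px,1.]);o=-k['R'].T@k['t']
ValueError: time passes only in moves, steps and waits
```

```bash
sed -i 's/^from plant import \*/from plant import *\nK={c:calibration(c) for c in("top","side")}/; s/k=calibration(c);/k=K[c];/' h.py
python3 - <<'E'
from h import *
s,y,R=tool();print('jaw yaw',y,'dock yaw',np.degrees(np.arctan2(DX[1],DX[0])),R[:,0],s['qpos'],s['time'],s['eef_pos'])
img=cv2.imread('pics/top0.png')
for dt in(4,5):
    c,_,d,a=logger(img,(.565,-.129),dt=dt);print(c,_,a)
c=np.array([.5645,-.127]);l=todock(c);print(l)
for off in(.075,.06): print('startA',fromdock(l[0],l[1]+off))
print('endA',fromdock(l[0],.0+.029+.011))
E
```

```text
jaw yaw -69.90058559768464 dock yaw 99.8491239876084 [-3.95187249e-06  3.34884128e-05 -9.99999999e-01] [-1.36998362e+00  2.86312808e-01  1.57669444e+00  2.93157640e-06
  1.27861901e+00 -1.49989099e-01] 0.9 [ 0.23199643 -0.6338617   0.23131934]
[ 0.56452566 -0.12569335] (0.09603556990623474, 0.0676150843501091) 0.1395770877510502
[ 0.56429392 -0.12514395] (0.09534014761447906, 0.06638958305120468) 0.15948288531884733
[-0.23888087  0.03315052]
startA [ 0.49060538 -0.13982907]
startA [ 0.5053843  -0.13726326]
endA [ 0.55775147 -0.12817163]
```

>>> servo_tool:
  deltas:
    - [[0.1,0.2,0,-0.03],[0.2,0.4,0,-0.06],[0.3,0.6,0,-0.09],[0.4,0.8,0,-0.114],[0.52,1.0,0,-0.114]]
  claw: 0

```text
time: 1.4
eef_pos: [0.2842, -0.5331, 0.2314]
tcp_rot: [0.456, 0.541, -0.456, 0.541]
contact_force: [0.2, 0.6, 0.8]
opening: 0.505
```

>>> servo_tool:
  deltas:
    - [[0.1,0.2,0,0],[0.2,0.4,0,0],[0.3,0.6,0,0],[0.4,0.8,0,0],[0.52,1.0,0,0]]

```text
time: 1.9
eef_pos: [0.3365, -0.4325, 0.2314]
tcp_rot: [0.455, 0.541, -0.455, 0.541]
contact_force: [0.7, -0.0, -0.5]
opening: 0.502
```

>>> servo_tool:
  deltas:
    - [[0.1,0.2,0,0],[0.2,0.4,0,0],[0.3,0.6,0,0],[0.4,0.8,0,0],[0.52,1.0,0,0]]

```text
time: 2.4
eef_pos: [0.3884, -0.3325, 0.2314]
tcp_rot: [0.455, 0.541, -0.455, 0.541]
contact_force: [-0.9, 0.1, -1.2]
opening: 0.501
```

>>> servo_tool:
  deltas:
    - [[0.1,0.2,-0.1,0],[0.2,0.4,-0.2,0],[0.3,0.6,-0.3,0],[0.4,0.8,-0.4,0],[0.52,1.0,-0.5,0]]

```text
time: 2.9
eef_pos: [0.4403, -0.2324, 0.1811]
tcp_rot: [0.455, 0.541, -0.455, 0.541]
contact_force: [-0.6, -0.4, -0.9]
opening: 0.5
```

>>> servo_tool:
  deltas:
    - [[0.1,0.2,-0.2,0],[0.2,0.4,-0.4,0],[0.3,0.6,-0.6,0],[0.4,0.8,-0.8,0],[0.5,0.94,-1.0,0]]

```text
time: 3.4
eef_pos: [0.4902, -0.1381, 0.0807]
tcp_rot: [0.455, 0.541, -0.455, 0.541]
contact_force: [-0.2, -0.9, -1.0]
opening: 0.502
```

>>> servo_tool:
  deltas:
    - [[0,0,-0.2,0],[0,0,-0.4,0],[0,0,-0.55,0],[0,0,-0.68,0],[0,0,-0.75,0]]

```text
time: 3.9
eef_pos: [0.4895, -0.1393, 0.0053]
tcp_rot: [0.455, 0.542, -0.455, 0.541]
contact_force: [0.4, -0.1, 0.4]
opening: 0.497
```

```bash
python3 - <<'E'
from h import *
s,y,R=tool();print(y,s['eef_pos'],s['contact_force'],todock(s['eef_pos'][:2]))
a=read_camera('side');cv2.imwrite('pics/s1.png',cv2.resize(a[180:300,180:340],None,fx=5,fy=5,interpolation=cv2.INTER_CUBIC))
E
```

```text
-80.15072049308293 [ 0.48946024 -0.13929053  0.0052922 ] [ 0.44566878 -0.10814201  0.40918995] [-0.23815438  0.10918666]
```

View pics/s1.png

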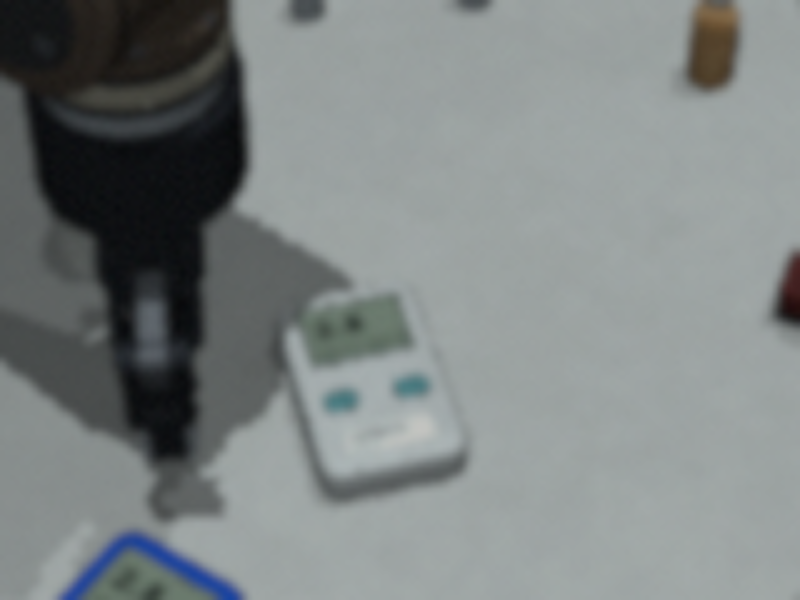

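The view shows the fingers beside the logger's long side and clear of it, at about (170,450). Next comes the lateral squaring push along dock −y.

>>> servo_tool:
  deltas:
    - [[0.08,0.014,0,0],[0.15,0.026,0,0],[0.21,0.036,0,0],[0.265,0.046,0,0],[0.315,0.055,0,0]]

```text
time: 4.45
eef_pos: [0.5224, -0.1344, 0.0068]
tcp_rot: [0.455, 0.541, -0.455, 0.541]
contact_force: [-1.0, -0.4, 1.4]
opening: 0.497
```

>>> servo_tool:
  deltas:
    - [[0.06,0.01,0,0],[0.12,0.021,0,0],[0.18,0.031,0,0],[0.24,0.042,0,0],[0.3,0.052,0,0]]

```text
time: 4.95
eef_pos: [0.5519, -0.1291, 0.0062]
tcp_rot: [0.455, 0.541, -0.455, 0.541]
contact_force: [0.4, 0.1, 1.0]
opening: 0.5
```

```bash
python3 - <<'E'
from h import *
s,y,R=tool();print(y,s['eef_pos'],s['contact_force'],todock(s['eef_pos'][:2]))
a=read_camera('side');b=read_camera('top')
cv2.imwrite('pics/b2.png',b);cv2.imwrite('pics/a2.png',a)
A=cv2.resize(a[180:300,180:300],None,fx=3.3,fy=3.3,interpolation=cv2.INTER_CUBIC)
B=cv2.resize(b[140:260,260:380],None,fx=3.3,fy=3.3,interpolation=cv2.INTER_CUBIC)
cv2.imwrite('pics/s2.png',np.hstack([A,B]))
print([np.round(e['at'],3) for e in recognise('side','logger')],[np.round(e['at'],3) for e in recognise('top','logger')])
E
```

```text
-80.16356623468418 [ 0.55194189 -0.12907622  0.00619768] [0.43677837 0.12437379 0.97262278] [-0.23877837  0.04587868]
[array([ 0.593, -0.139,  0.019])] [array([ 0.478, -0.27 ,  0.024]), array([ 0.608, -0.094,  0.018])]
```

View pics/s2.png

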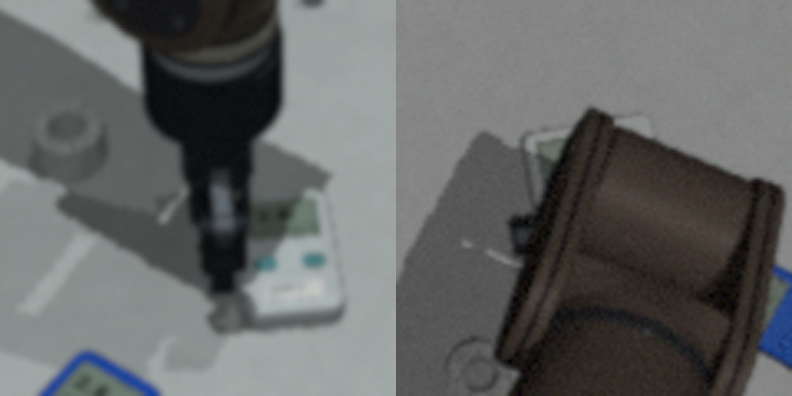

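The logger now lies along the fingers. Its far edge shows in the top crop from (524,131) to (655,112). I'll work out the lateral offset from those points.

```bash
python3 - <<'E'
from h import *
for p in((524,133),(655,114)): print('top',todock(world('top',(260+(p[0]-396)/3.3,140+p[1]/3.3),.018)))
for p in((320,192),(345,292),(340,315)): print('side',todock(world('side',(180+p[0]/3.3,180+p[1]/3.3),.018)))
print(todock((.593,-.139)))
E
```

```text
top [-0.20246512 -0.02207788]
top [-0.2943913  -0.01892505]
side [-0.20435921 -0.02009489]
side [-0.28246902 -0.02420394]
side [-0.29836279 -0.01906225]
[-0.25557905  0.00712321]
```

>>> servo_tool:
  deltas:
    - [[0.02,0.003,0,0],[0.04,0.007,0,0],[0.06,0.01,0,0],[0.074,0.013,0,0],[0.074,0.013,0,0]]

```text
time: 5.65
eef_pos: [0.5591, -0.1279, 0.0064]
tcp_rot: [0.455, 0.541, -0.455, 0.541]
contact_force: [0.1, 0.6, 0.4]
opening: 0.502
```

>>> servo_tool:
  deltas:
    - [[-0.04,-0.007,0,0],[-0.12,-0.02,0,0],[-0.2,-0.035,0,0],[-0.28,-0.05,0.2,0],[-0.34,-0.06,0.5,0]]

```text
time: 6.15
eef_pos: [0.5218, -0.1331, 0.0545]
tcp_rot: [0.455, 0.543, -0.456, 0.539]
contact_force: [0.8, -0.3, 0.1]
opening: 0.501
```

>>> servo_tool:
  deltas:
    - [[0,0,0.2,0.09],[0.1,-0.1,0.4,0.18],[0.3,-0.3,0.5,0.27],[0.6,-0.6,0.5,0.36],[0.92,-0.83,0.5,0.45]]
  claw: -0.5

```text
time: 6.65
eef_pos: [0.6171, -0.2184, 0.1072]
tcp_rot: [0.238, 0.665, -0.238, 0.666]
contact_force: [0.8, -0.6, -0.3]
opening: 0.252
```

>>> servo_tool:
  deltas:
    - [[0,0,0,0.09],[0,0,0,0.18],[0,0,0,0.27],[0,0,0,0.36],[0,0,0,0.45]]

```text
time: 7.15
eef_pos: [0.616, -0.217, 0.106]
tcp_rot: [-0.007, 0.707, 0.007, 0.707]
contact_force: [-0.1, 0.1, 0.0]
opening: 0.252
```

>>> servo_tool:
  deltas:
    - [[0,0,0,0.09],[0,0,0,0.1],[0,0,0,0.1],[0,0,0,0.1],[0,0,0,0.1]]

```text
time: 7.65
eef_pos: [0.6168, -0.2169, 0.1063]
tcp_rot: [-0.06, 0.705, 0.06, 0.705]
contact_force: [0.5, 0.3, 0.3]
opening: 0.249
```

```bash
python3 - <<'E'
from h import *
s,y,R=tool();print(s['time'],y,s['eef_pos'],todock(s['eef_pos'][:2]))
a=read_camera('side');b=read_camera('top')
cv2.imwrite('pics/b3.png',b);cv2.imwrite('pics/a3.png',a)
A=cv2.resize(a[180:300,180:300],None,fx=3.3,fy=3.3,interpolation=cv2.INTER_CUBIC)
B=cv2.resize(b[140:260,260:380],None,fx=3.3,fy=3.3,interpolation=cv2.INTER_CUBIC)
cv2.imwrite('pics/s3.png',np.hstack([A,B]))
E
```

```text
7.65 9.764021309543544 [ 0.61675424 -0.21691032  0.10633053] [-0.33640436 -0.00295403]
```

View pics/s3.png

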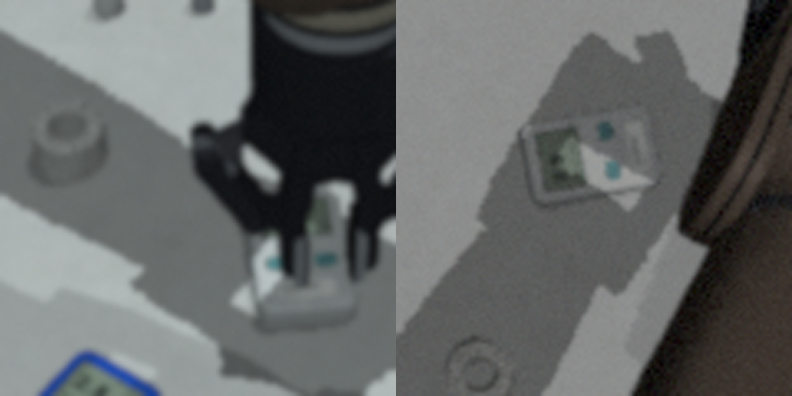

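The top crop shows the logger's corners at (525,130), (655,106), (662,183) and (538,206).

```bash
python3 - <<'E'
from h import *
P=np.array([todock(world('top',(260+(p[0]-396)/3.3,140+p[1]/3.3),.018)) for p in((525,130),(655,106),(662,183),(538,206))])
print(P,P.mean(0),[np.arctan2(*(P[0]-P[1])[::-1]),np.arctan2(*(P[3]-P[2])[::-1])])
for x in(-.34,-.24,-.05,.0): print(x,fromdock(x,0))
print(fromdock(.002,0))
E
```

```text
[[-0.20352937 -0.02401566]
 [-0.29542538 -0.02441447]
 [-0.29025744  0.0291665 ]
 [-0.2028057   0.02968732]] [-0.24800447  0.00260592] [np.float64(0.0043397484561575), np.float64(0.005955398685563665)]
-0.34 [ 0.61445879 -0.22095826]
-0.24 [ 0.59735336 -0.1224321 ]
-0.05 [0.56485305 0.0647676 ]
0.0 [0.55630033 0.11403068]
[0.55595822 0.11600121]
```

>>> servo_tool:
  deltas:
    - [[-0.05,-0.01,-0.25,0],[-0.05,-0.01,-0.5,0],[-0.05,-0.01,-0.75,0],[-0.05,-0.01,-0.9,0],[-0.05,-0.01,-1.0,0]]

```text
time: 8.25
eef_pos: [0.6113, -0.2175, 0.0048]
tcp_rot: [-0.06, 0.705, 0.061, 0.704]
contact_force: [0.3, -0.2, -0.3]
opening: 0.251
```

```bash
python3 - <<'E'
from h import *
s,y,R=tool();print(s['time'],y,s['eef_pos'],todock(s['eef_pos'][:2]),s['contact_force'])
E
```

```text
8.25 9.830073909030084 [ 0.61125856 -0.21748779  0.00476416] [-0.33603326  0.00255943] [ 0.25631459 -0.19945577 -0.27910723]
```

>>> servo_tool:
  deltas:
    - [[-0.0137,0.079,0,0],[-0.0274,0.158,0,0],[-0.041,0.236,0,0],[-0.055,0.315,0,0],[-0.068,0.394,0,0]]

```text
time: 8.75
eef_pos: [0.6057, -0.178, 0.0074]
tcp_rot: [-0.061, 0.704, 0.06, 0.705]
contact_force: [-0.4, -1.4, 1.4]
opening: 0.25
```

>>> servo_tool:
  deltas:
    - [[-0.02,0.118,0,0],[-0.041,0.236,0,0],[-0.061,0.355,0,0],[-0.082,0.473,0,0],[-0.103,0.591,0,0]]

```text
time: 9.25
eef_pos: [0.5946, -0.1183, 0.0063]
tcp_rot: [-0.061, 0.705, 0.061, 0.704]
contact_force: [0.5, -1.5, 0.1]
opening: 0.249
```

>>> servo_tool:
  deltas:
    - [[-0.02,0.118,0,0],[-0.041,0.236,0,0],[-0.061,0.355,0,0],[-0.082,0.473,0,0],[-0.094,0.54,0,0]]

```text
time: 9.75
eef_pos: [0.5849, -0.064, 0.0061]
tcp_rot: [-0.061, 0.705, 0.061, 0.704]
contact_force: [-0.1, -1.1, 0.5]
opening: 0.245
```

```bash
python3 - <<'E'
from h import *
s,y,R=tool();print(s['time'],y,s['eef_pos'],todock(s['eef_pos'][:2]),s['contact_force'])
a=read_camera('side');b=read_camera('top')
A=cv2.resize(a[150:270,180:300],None,fx=3.3,fy=3.3,interpolation=cv2.INTER_CUBIC)
B=cv2.resize(b[140:260,200:320],None,fx=3.3,fy=3.3,interpolation=cv2.INTER_CUBIC)
cv2.imwrite('pics/s4.png',np.hstack([A,B]))
E
```

```text
9.75 9.882905548731983 [ 0.58492879 -0.06401481  0.00614543] [-0.18031841  0.00224892] [-0.09642357 -1.05821972  0.46810078]
```

View pics/s4.png

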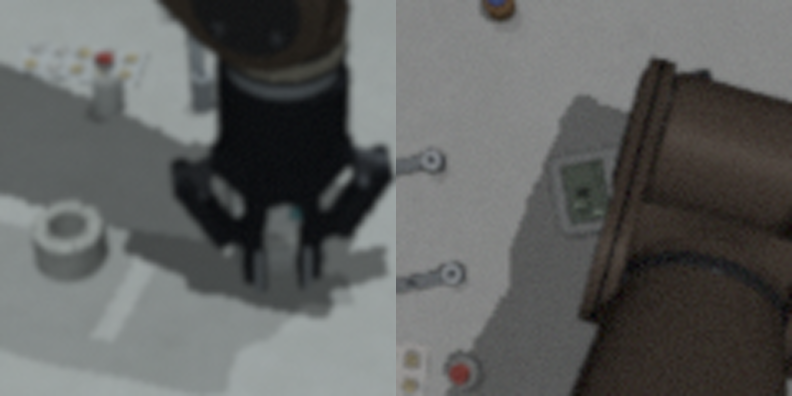

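The fingers push the end squarely. The logger's front corners are at about (557,160) and (568,235) in the top crop, and the posts are at (431,160) and (452,273).

```bash
python3 - <<'E'
from h import *
for p in((555,158),(567,237)): print(todock(world('top',(200+(p[0]-396)/3.3,140+p[1]/3.3),.018)))
for p in((431,160),(452,273)): print(todock(world('top',(200+(p[0]-396)/3.3,140+p[1]/3.3),.03)))
E
```

```text
[-0.08478049 -0.02557473]
[-0.08330433  0.03016171]
[-0.00031236 -0.0387322 ]
[-0.00114931  0.04064192]
```

>>> servo_tool:
  deltas:
    - [[0.01,-0.06,0,0],[0.01,-0.06,0,0],[0.01,-0.06,0,0],[0.01,-0.06,0,0],[0.01,-0.06,0,0]]
  claw: -0.7

```text
time: 10.35
eef_pos: [0.5864, -0.0716, 0.0063]
tcp_rot: [-0.06, 0.705, 0.061, 0.704]
contact_force: [0.3, -0.7, 0.4]
opening: 0.149
```

>>> servo_tool:
  deltas:
    - [[-0.012,0.079,0,0],[-0.025,0.158,0,0],[-0.038,0.237,0,0],[-0.05,0.316,0,0],[-0.063,0.395,0,0]]

```text
time: 10.85
eef_pos: [0.58, -0.031, 0.0064]
tcp_rot: [-0.061, 0.704, 0.061, 0.705]
contact_force: [-0.3, -0.9, 0.9]
opening: 0.15
```

>>> servo_tool:
  deltas:
    - [[-0.012,0.079,0,0],[-0.025,0.158,0,0],[-0.038,0.237,0,0],[-0.05,0.316,0,0],[-0.06,0.38,0,0]]

```text
time: 11.35
eef_pos: [0.574, 0.0068, 0.0064]
tcp_rot: [-0.061, 0.704, 0.061, 0.705]
contact_force: [0.1, -0.6, 1.3]
opening: 0.15
```

```bash
python3 - <<'E'
from h import *
s,y,R=tool();print(s['time'],y,s['eef_pos'],todock(s['eef_pos'][:2]),s['contact_force'])
a=read_camera('side');b=read_camera('top')
A=cv2.resize(a[120:240,190:310],None,fx=3.3,fy=3.3,interpolation=cv2.INTER_CUBIC)
B=cv2.resize(b[140:260,160:280],None,fx=3.3,fy=3.3,interpolation=cv2.INTER_CUBIC)
cv2.imwrite('pics/s5.png',np.hstack([A,B]))
E
```

```text
11.35 9.852996312077353 [0.57404195 0.00681272 0.00640641] [-0.10867253  0.00085996] [ 0.12042909 -0.59824956  1.31526512]
```

View pics/s5.png

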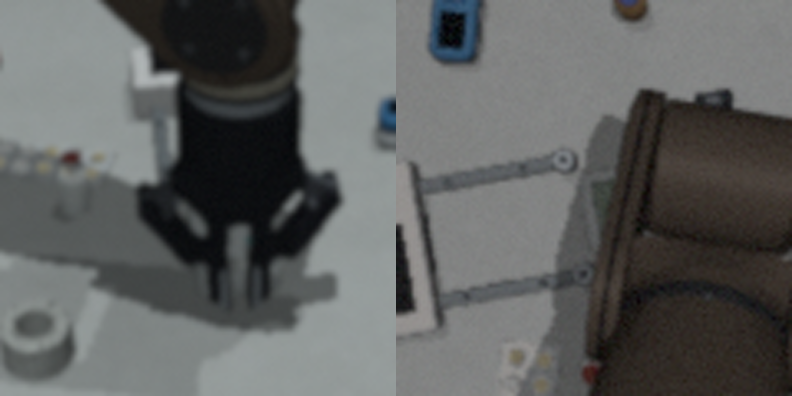

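```bash
python3 - <<'E'
from h import *
for p in((584,174),(597,251)): print(todock(world('top',(160+(p[0]-396)/3.3,140+p[1]/3.3),.018)))
for p in((564,160),(585,273)): print(todock(world('top',(160+(p[0]-396)/3.3,140+p[1]/3.3),.03)))
b=None
E
```

```text
[-0.01190413 -0.02733764]
[-0.01154729  0.02721859]
[-0.00099458 -0.03860914]
[-0.00182891  0.04076325]
```

>>> servo_tool:
  deltas:
    - [[-0.012,0.069,0,0],[-0.024,0.138,0,0],[-0.036,0.207,0,0],[-0.048,0.276,0,0],[-0.06,0.345,0,0]]

```text
time: 11.95
eef_pos: [0.5679, 0.0413, 0.0063]
tcp_rot: [-0.061, 0.705, 0.061, 0.704]
contact_force: [0.0, -0.5, -0.7]
opening: 0.151
```

>>> servo_tool:
  deltas:
    - [[-0.012,0.069,0,0],[-0.024,0.138,0,0],[-0.036,0.207,0,0],[-0.048,0.276,0,0],[-0.06,0.345,0,0]]

```text
time: 12.45
eef_pos: [0.5619, 0.0757, 0.0063]
tcp_rot: [-0.061, 0.705, 0.061, 0.704]
contact_force: [-0.5, -1.2, -1.1]
opening: 0.154
```

>>> servo_tool:
  deltas:
    - [[-0.01,0.06,0,0],[-0.02,0.12,0,0],[-0.03,0.18,0,0],[-0.04,0.24,0,0],[-0.05,0.29,0,0]]

```text
time: 12.95
eef_pos: [0.557, 0.1046, 0.0063]
tcp_rot: [-0.061, 0.704, 0.061, 0.705]
contact_force: [-0.3, -0.7, -0.1]
opening: 0.153
```

```bash
python3 - <<'E'
from h import *
s,y,R=tool();print(s['time'],y,s['eef_pos'],todock(s['eef_pos'][:2]),s['contact_force'])
E
```

```text
12.95 9.841379674376498 [0.55700142 0.10464655 0.00631764] [-0.00936575  0.00091444] [-0.29092269 -0.73786275 -0.07598131]
```

Next, slow steps of about 1 mm per row until the stop is felt.

>>> servo_tool:
  deltas:
    - [[-0.003,0.015,0,0],[-0.006,0.03,0,0],[-0.008,0.045,0,0],[-0.01,0.06,0,0],[-0.013,0.075,0,0]]

```text
time: 13.45
eef_pos: [0.5558, 0.1116, 0.0063]
tcp_rot: [-0.061, 0.705, 0.061, 0.705]
contact_force: [0.0, -0.7, 0.5]
opening: 0.149
```

>>> servo_tool:
  deltas:
    - [[-0.002,0.01,0,0],[-0.004,0.02,0,0],[-0.005,0.03,0,0],[-0.007,0.04,0,0],[-0.007,0.04,0,0]]

```text
time: 13.95
eef_pos: [0.555, 0.1158, 0.0063]
tcp_rot: [-0.061, 0.705, 0.061, 0.704]
contact_force: [0.5, -0.1, -0.3]
opening: 0.15
```

>>> servo_tool:
  deltas:
    - [[-0.002,0.008,0,0],[-0.003,0.016,0,0],[-0.004,0.024,0,0],[-0.005,0.03,0,0],[-0.005,0.03,0,0]]

```text
time: 14.45
eef_pos: [0.5552, 0.1172, 0.0065]
tcp_rot: [-0.062, 0.704, 0.06, 0.705]
contact_force: [1.2, -6.4, -0.7]
opening: 0.15
```

>>> servo_tool:
  deltas:
    - [[-0.001,0.005,0,0],[-0.002,0.01,0,0],[-0.003,0.015,0,0],[-0.003,0.02,0,0],[-0.003,0.02,0,0]]

```text
time: 14.95
eef_pos: [0.5553, 0.1172, 0.0066]
tcp_rot: [-0.064, 0.704, 0.059, 0.705]
contact_force: [1.4, -12.6, -0.8]
opening: 0.151
```

The stop is reached: −12.6 N with no further motion, and the tool at dock x ≈ 3.3 mm, as predicted. Now I back off and rise clear.

>>> servo_tool:
  deltas:
    - [[0.005,-0.03,0,0],[0.017,-0.1,0,0],[0.034,-0.2,0,0],[0.06,-0.35,0,0],[0.085,-0.5,0,0]]

```text
time: 15.45
eef_pos: [0.563, 0.0696, 0.0064]
tcp_rot: [-0.061, 0.704, 0.061, 0.705]
contact_force: [-0.7, 0.5, 0.3]
opening: 0.148
```

>>> servo_tool:
  deltas:
    - [[0,-0.05,0.2,0],[0,-0.1,0.4,0],[0,-0.3,0.6,0],[0,-0.5,0.8,0],[0,-0.7,1.0,0]]

```text
time: 15.95
eef_pos: [0.5627, -0.001, 0.1071]
tcp_rot: [-0.06, 0.704, 0.061, 0.705]
contact_force: [0.4, 0.2, 0.4]
opening: 0.151
```

>>> servo_tool:
  deltas:
    - [[0,-0.2,0.2,0],[0,-0.4,0.4,0],[0,-0.6,0.6,0],[0,-0.8,0.8,0],[0,-1.0,0.8,0]]

```text
time: 16.45
eef_pos: [0.5645, -0.1019, 0.1903]
tcp_rot: [-0.061, 0.702, 0.059, 0.707]
contact_force: [0.8, -0.0, 0.1]
opening: 0.151
```

>>> servo_tool:
  deltas:
    - [[0,-0.2,0,0],[0,-0.4,0,0],[0,-0.6,0,0],[0,-0.6,0,0],[0,-0.6,0,0]]

```text
time: 16.95
eef_pos: [0.5624, -0.1601, 0.1862]
tcp_rot: [-0.06, 0.705, 0.06, 0.704]
contact_force: [0.6, 0.6, -0.6]
opening: 0.151
```

```bash
python3 - <<'E'
from h import *
s,y,R=tool();print(s['time'],s['eef_pos'],s['contact_force'])
a=read_camera('side');b=read_camera('top')
A=cv2.resize(a[100:220,190:310],None,fx=3.3,fy=3.3,interpolation=cv2.INTER_CUBIC)
B=cv2.resize(b[150:270,130:250],None,fx=3.3,fy=3.3,interpolation=cv2.INTER_CUBIC)
cv2.imwrite('pics/s6.png',np.hstack([A,B]))
for q in('vial_short','vial_tall','stamp','plaster_roll','oximeter','blister'):
    print(q,[(round(e['p'],2),np.round(e['at'],3)) for e in recognise('top',q)[:2]])
E
```

```text
16.95 [ 0.56243896 -0.16006499  0.18616375] [ 0.62072413  0.62789202 -0.59502512]
vial_short []
vial_tall [(0.42, array([0.7  , 0.074, 0.04 ]))]
stamp [(0.61, array([ 0.747, -0.069,  0.017])), (0.55, array([0.548, 0.173, 0.017]))]
plaster_roll [(0.83, array([ 0.45 , -0.041,  0.031])), (0.17, array([0.533, 0.232, 0.037]))]
oximeter [(0.63, array([0.692, 0.195, 0.033]))]
blister [(0.86, array([0.423, 0.154, 0.001]))]
```

View pics/s6.png

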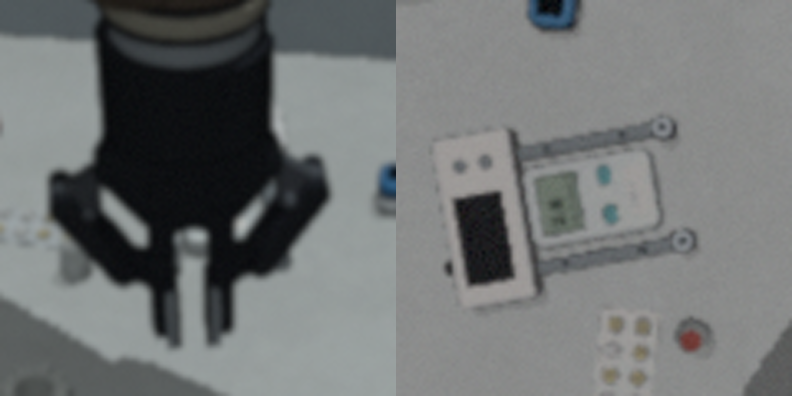

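The logger lies square in the dock against the housing, with rear corners at about (655,152) and (662,222) in the top crop. The short vial is unmoved at (690,337). One last numeric check before handing in.

```bash
python3 - <<'E'
from h import *
P=np.array([todock(world('top',(130+(p[0]-396)/3.3,150+p[1]/3.3),.018)) for p in((525,167),(653,149),(664,227),(537,248))])
print(P,P.mean(0),[np.arctan2(*(P[0]-P[1])[::-1]),np.arctan2(*(P[3]-P[2])[::-1])])
print('vial',world('top',(130+(690-396)/3.3,150+340/3.3),.048))
print(sign_off())
E
```

```text
[[ 0.10038449 -0.02904399]
 [ 0.00975573 -0.02554887]
 [ 0.01155325  0.02945528]
 [ 0.10161155  0.02823533]] [0.05582626 0.00077444] [np.float64(-0.038546159194718106), np.float64(-0.013545363535055147)]
vial [0.44950438 0.09959636]
the job is handed in; nothing more can be done
None
```

The logger is pushed home in the dock, and I handed the job in with about 34 of the 51 s unused. `sign_off` reports no verdict.

I squared and centred the logger with one sideways push. Then I pushed it by its rear end, with the fingers narrowed, through the gate until the stop was felt: 12.6 N with no further motion. I backed off and raised the arm clear.

**Logger position:**

| Check | Measured in dock frame | Required |
|---|---|---|
| Centre, x | 56 mm | 54 to 64 mm |
| Centre, y | +0.8 mm | within ±12 mm |
| Angle | 0.01 to 0.04 rad | below 0.1 rad |

- **The x disagreement:** the nominal home position is 59 mm, so the picture reads about 3 mm short. The housing face also read 2.4 mm short in the same camera, and the contact point (tool at 3.3 mm) fits the nominal position.
- **Bystanders:** the tall vial, stamp, plaster roll, oximeter and blister were found within about 4 mm of where they started. The recogniser missed the short vial at the end, but in the picture it stands within 2 mm of its first position.
- **Recogniser false hits:** in the last check it also reported a second "stamp" where the logger is and a low-confidence "plaster roll" on the housing. Neither appears in the picture.

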